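Sweep the offcuts off the crate panel

ROBOT

A 6-joint arm with a two-finger parallel gripper is mounted at the origin on the work surface. World frame = base frame: x ahead of the robot, y to its left, z up, the work surface at z = 0. Lengths are in m, angles in degrees, forces in N, time in s.
With the tool pointing down it reaches from about 0.4 to 0.825 m from the base axis. Payload 7 kg.
Tool frame: the origin (TCP) lies between the finger pads; the fingertips stand 22 mm ahead of it and the grasp point (between the pads) lies 3 mm ahead of it; z points along the fingers, y is the direction in which the jaws open and shut (so a half turn about z gives the same grasp; the last joint's range is limited). The gripper opens to 88 mm and grips with 3 to 60 N. Pads are 19 mm wide; open, the fingers measure 130 mm over their backs; the gripper's body (78 mm by 193 mm) begins 47 mm behind the grasp point.
Start: joints at [83.829, 20.546, 0.682, 0, -70.136, -16.507], TCP at [0.26, 0.623, 0.249] pointing down, gripper open.
Joint ranges: [-176.03, 176.03], [-82.01, 121.73], [-58.28, 71.71], [-173.87, 95.51], [-174.79, -0.11], [-173.66, 173.66]. Speed limits (degrees/s): [136.94, 136.94, 172.46, 180, 180, 180].

INTERFACE

Orientations are given as [roll, pitch, yaw] about the fixed x, y, z axes, in that order (R = Rz(yaw) Ry(pitch) Rx(roll)).
In Python, from plant import telemetry, cams, r gives the robot as it stands.
- The arm moves only by the tool carry_out, never from a script. Its argument "commands" is one flat list of numbers, 5 for each row, row after row: the shift along the world's x, y, z as a fraction of full scale, then the turn about the world's z as a fraction of full scale, then the gripper's target within -1 to 1 (shut at 1, half-way at 0, fully open at -1). In form: [x, y, z, turn, claw, x, y, z, turn, claw, ...]. A call has 1 to 8 rows; each row shifts and turns the commanded pose from where the row before left it; what a row does not reach is not made up. Full scale, the value 1, is 0.04 m for a shift and 4 degrees for a turn. A row lasts 1/10 s, in which the tool goes at most 50 mm and 8.59 degrees, less where a joint would pass 70% of its speed; a pose out of reach is approached as far as the arm can. A call with a number of a shift or a turn outside -1 to 1 is refused whole. A call with a gripper value outside its range is refused whole. The fingers move at their own pace and stop on an object; "grip_force" is the grip in N (left out, the last holds). Time passes only in rows, so rows that do not move let the fingers close. It gives the time, the measured TCP pose, the force and the opening at its end, in the units of the state.
- telemetry.get_state(): the state, without advancing time (a new reading comes with each control period).
- cams.capture(name): name is "scene" or "top"; returns a dict with "frame" (384x512x3 uint8, red, green, blue), "camera_matrix" (3x3 intrinsics, pixels), "camera_from_world" (4x4, takes a point from world to camera coordinates). Camera axes: x right, y down, z forward; pixel columns grow to the right and rows downward; lengths in m; the calibration is good to about 2 mm. A picture is of the moment at which its call begins. There is no depth.
- r.close_job(): hands the job in, once; it reports no verdict.
The state is a dict: "time_s": time; "joints": joint angles; "qd": joint speeds; "joint_torque": joint torques, N m; "tcp_pos": TCP position; "eef_rot": TCP orientation; "contact_force": force on the tool from outside, world axes, zero at the start; "moment": the same for the moment, N m; "gripper_width": finger opening in m.
Only numpy, scipy, OpenCV 4.12 (cv2) and the standard library are available. Lean on these libraries where they do the work, as an engineer would, in place of code of your own. Each camera call takes 0.05 s, during which the arm holds its last target. There are 200 camera calls.

TASK

Clear the crate panel: with your fingers, sweep the four plywood offcuts (the round-ended hand-hole blank and the three slot blanks) along the panel and off its end into the empty, undivided tray, not the one with the fittings. Only push them gently across the surface, do not grip, lift or carry any, and see that all four end up lying in the tray, clear of the panel. Leave the tape measure, sanding block and screw carton on the panel where they are.

Things in the scene. Friction and masses are not known exactly. Their poses are not given: they have to be found in the camera images.
- panel: White-faced plywood crate side, 350 (x) x 360 mm (y) plus tabs to x = +-193, fixed on bearers, top face 63 mm above the bench. Origin on the bench under its middle; x away from the robot (within 9 degrees), y left, z up. Straight ends at y = +-180, a tray against each. The offcuts lie in two rows at x = about -80 and +80 mm, two in each; the tape measure, block and carton stand between, near x = 0.
- panel_handhole (a point): Middle of the hand hole through the panel, at its top face: 100 mm along the panel's y, 34 mm wide, round ends, on the panel's far side, at x = +143 mm. Along the near side, at x = -140 mm, are three slots, 64 x 19 mm. All lie outside the two rows of offcuts.
- offcut_tray: Offcut tray: the empty, undivided shallow grey tray, at the left or the right end of the panel (it varies). 340 mm along its x, 220 along its y, 48 high, walls and floor 5 mm; fixed, its long wall 3 mm from the panel's end and its rim 15 mm below the panel's top. Origin at the centre of its underside; axes parallel to the panel's.
- fittings_tray: Fittings tray: grey plastic tray of the same size at the opposite end of the panel, told apart by its dividers and the dowels, bolts and nuts in its six compartments. Origin at the centre of its underside. No offcut belongs in it.
- handle_blank: Hand-hole blank: bare birch plywood offcut with round ends, 96 x 30 x 18 mm, about 35 g, lying flat on the panel, its length within 46 degrees of the panel's y. Origin at its centre, x along its length, z up. Its centre starts 72 mm above the bench.
- slot_blank1: Slot blank: square-sided stick of bare birch plywood 60 x 18 x 18 mm, about 15 g, lying flat on the panel at any yaw. Origin at its centre, x along its length, z up.
- slot_blank2: Slot blank: square-sided stick of bare birch plywood 60 x 18 x 18 mm, about 15 g, lying flat on the panel at any yaw. Origin at its centre, x along its length, z up.
- slot_blank3: Slot blank: square-sided stick of bare birch plywood 60 x 18 x 18 mm, about 15 g, lying flat on the panel at any yaw. Origin at its centre, x along its length, z up.
- tape_measure: Grey tape measure standing on the panel, 36 x 64 x 56 mm high (its 64 mm roughly along the panel's y), 0.25 kg. Origin at the centre of its underside. To be left alone.
- sanding_block: Cork sanding block on the panel, 42 x 90 x 36 mm high (its 90 mm roughly along the panel's y), 0.09 kg. Origin at the centre of its underside. To be left alone.
- screw_carton: Cardboard carton of screws on the panel, 42 x 62 x 44 mm high (its 62 mm roughly along the panel's y), 0.3 kg. Origin at the centre of its underside. To be left alone.

How it is judged (in metres and radians):
At the end, for the whole second after the job is handed in: All four offcuts are at rest (under 30 mm/s) in the offcut tray: the centre of each is between the tray's walls (within 165 mm of its middle along its x and 105 mm along its y) and below its rim (under 48 mm above the bench), and none touches the panel (x of handle_blank in the frame of offcut_tray between -0.165 and 0.165 m and y of handle_blank in the frame of offcut_tray between -0.105 and 0.105 m and height (world z) of each of handle_blank, slot_blank1, slot_blank2, slot_blank3 below 0.048 m and contact force between each of handle_blank, slot_blank1, slot_blank2, slot_blank3 and panel below 0.01 N and linear speed of each of handle_blank, slot_blank1, slot_blank2, slot_blank3 below 0.03 m/s and x of slot_blank1 in the frame of offcut_tray between -0.165 and 0.165 m and y of slot_blank1 in the frame of offcut_tray between -0.105 and 0.105 m and x of slot_blank2 in the frame of offcut_tray between -0.165 and 0.165 m and y of slot_blank2 in the frame of offcut_tray between -0.105 and 0.105 m and x of slot_blank3 in the frame of offcut_tray between -0.165 and 0.165 m and y of slot_blank3 in the frame of offcut_tray between -0.105 and 0.105 m).
It fails at once if an offcut was lifted off the panel (height (world z) of any of handle_blank, slot_blank1, slot_blank2, slot_blank3 above 0.092 m).
It fails at once if an offcut was gripped or pressed hard (over 15 N) (contact force between the fingers and handle_blank above 15 N or contact force between the fingers and slot_blank1 above 15 N or contact force between the fingers and slot_blank2 above 15 N or contact force between the fingers and slot_blank3 above 15 N).
It fails at once if a tool or the carton on the panel was shifted by more than 20 mm (distance of any of tape_measure, sanding_block, screw_carton from where it was at the start of the episode above 0.02 m).
It also fails if it takes over 70 s, if anything falls off the work surface, if the arm or the gripper's body presses on something with over 40 N, if the wrist force passes 120 N, or if a joint passes its speed limit or range.

## Working session

There is one attempt and no reset: what is moved stays moved. The work goes in short steps, Python scripts to look and compute and a tool call to move; the robot and the scene stay as the last step left them, time stands still between calls to the robot, and variables do not carry over. Pictures are saved under pics/ and viewed, about 8 in all and at most 12, crops included, and the job is handed in when it is done.

Besides the shell and the picture viewer there is one more tool, called after "Request:" in YAML: its name, and indented under it one key for each argument. carry_out: Moves the arm, as the interface text tells. Shift numbers are shares of 0.04 m and turn numbers shares of 4 degrees, none past 1 either way. Its arguments: {"type":"object","properties":{"commands":{"type":"array"},"grip_force":{"type":"number"}},"required":["commands"]}

```bash
mkdir -p pics; ls
python3 - <<'E'
from plant import telemetry,cams,r
import cv2,numpy as np
s=telemetry.get_state();print(s)
for n in("scene","top"):
    c=cams.capture(n);cv2.imwrite(f"pics/{n}0.png",c["frame"][:,:,::-1]);print(c["camera_matrix"],c["camera_from_world"])
a=[cv2.imread(f"pics/{n}0.png") for n in("scene","top")]
cv2.imwrite("pics/top0b.png",cv2.resize(a[1],(800,600),interpolation=cv2.INTER_CUBIC))
E
```

```text
pics
{'time_s': 0.0, 'joints': array([ 8.38307139e+01,  2.05905699e+01,  6.33935187e-01, -2.11917128e-02,
       -7.01358492e+01, -1.65060453e+01]), 'qd': array([ 0.00829451, -0.02934358,  0.00416592, -0.01207375,  0.00717856,
       -0.02002136]), 'joint_torque': array([-7.50570180e-04, -5.82735193e+01,  2.93040454e+01,  6.99710503e+00,
        6.87916239e-03, -1.84010605e-04]), 'tcp_pos': array([0.26006867, 0.62239353, 0.24763028]), 'eef_rot': array([ 1.79905667e+02, -7.17823725e-03, -2.26825424e+01]), 'contact_force': array([ 0.49798768, -0.36179216, -0.05945347]), 'moment': array([-0.05233534,  0.03689419,  0.03909192]), 'gripper_width': 0.08740353182305331}
[[497.7838054    0.         250.14989527]
 [  0.         497.7838054  194.53604655]
 [  0.           0.           1.        ]] [[ 0.51948331  0.85435373 -0.01472379 -0.30772587]
 [ 0.60131939 -0.37776148 -0.70406765 -0.30266737]
 [-0.60708491  0.35689769 -0.70998024  1.58935061]
 [ 0.          0.          0.          1.        ]]
[[404.37720976   0.         249.55841646]
 [  0.         404.37720976 189.96341076]
 [  0.           0.           1.        ]] [[-1.57333066e-03 -9.99699805e-01  2.44504660e-02  9.56600615e-03]
 [-9.96712942e-01 -4.12775858e-04 -8.10132197e-02  5.79608096e-01]
 [ 8.09989925e-02 -2.44975564e-02 -9.96413083e-01  9.09393978e-01]
 [ 0.00000000e+00  0.00000000e+00  0.00000000e+00  1.00000000e+00]]
```

View pics/top0b.png

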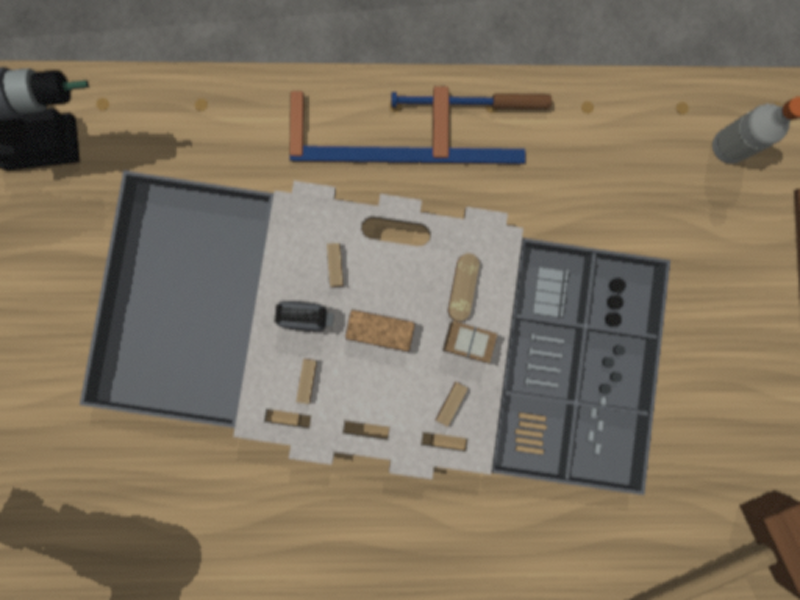

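View pics/scene0.png

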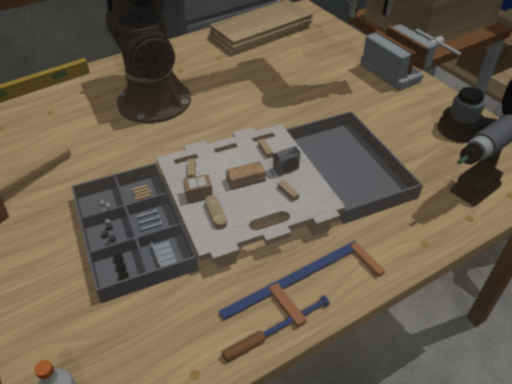

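The empty tray is at the left (+y): top view about (185,300) at 800x600, with fittings at the right. The slot blanks are at (335,265), (308,381) and (452,404). The handle is at (464,287), with its length near the panel's x, unlike the text. Next I measure.

```bash
cat > h.py <<'E'
import numpy as np,cv2
from plant import telemetry,cams
def ray(c,uv):
    T=c["camera_from_world"];R,t=T[:3,:3],T[:3,3]
    d=R.T@np.linalg.inv(c["camera_matrix"])@np.array([*uv,1.]);return -R.T@t,d/np.linalg.norm(d)
def onz(c,uv,z):
    o,d=ray(c,uv);return (o+d*(z-o[2])/d[2])[:2]
def tri(r1,r2):
    (a,d),(b,e)=r1,r2
    s=np.linalg.lstsq(np.c_[d,-e],b-a,rcond=None)[0];p,q=a+s[0]*d,b+s[1]*e
    return (p+q)/2,np.linalg.norm(p-q)
def proj(c,P):
    p=c["camera_from_world"]@np.array([*P,1.]);p=c["camera_matrix"]@p[:3];return p[:2]/p[2]
def wood(c,poly=None):
    f=c["frame"];h=cv2.cvtColor(f,cv2.COLOR_RGB2HSV);m=((h[...,1]>70)&(h[...,2]>90)).astype(np.uint8)
    if poly is not None:
        k=np.zeros_like(m);cv2.fillPoly(k,[np.int32(poly)],1);m&=k
    return m
def blobs(m,amin=40):
    return [(cv2.minAreaRect(q),cv2.contourArea(q)) for q in cv2.findContours(m,cv2.RETR_EXTERNAL,cv2.CHAIN_APPROX_NONE)[0] if cv2.contourArea(q)>amin]
E
python3 - <<'E'
from h import *
t=cams.capture("top");s=cams.capture("scene")
px=np.array([(273,192),(522,228),(493,470),(235,437)])/1.5625
W=[onz(t,p,.063) for p in px];print("corners",np.round(W,4))
W=np.array(W);o=W.mean(0);yd=(W[0]+W[3]-W[1]-W[2]);th=np.degrees(np.arctan2(-yd[0],yd[1]));xd=(W[0]+W[1]-W[2]-W[3]);print("mid",o,"th",th,np.degrees(np.arctan2(xd[1],xd[0])),"sizes",np.linalg.norm(xd)/2,np.linalg.norm(yd)/2)
R=np.array([[np.cos(np.radians(th)),-np.sin(np.radians(th))],[np.sin(np.radians(th)),np.cos(np.radians(th))]])
def rep(n,c,poly):
    for (ctr,wh,a),A in blobs(wood(c,poly)):
        b=cv2.boxPoints((ctr,wh,a));w=np.array([onz(c,p,.081) for p in b]);e=[w[1]-w[0],w[2]-w[1]];e.sort(key=np.linalg.norm)
        g=onz(c,ctr,.081);print(n,np.round(ctr,1),"panel",np.round(R.T@(g-o)*1e3),"world",np.round(g,3),"LxW",np.round([np.linalg.norm(v)*1e3 for v in e[::-1]]),"yaw",round(np.degrees(np.arctan2(e[1][1],e[1][0]))%180))
rep("top",t,px)
rep("scene",s,[proj(s,[*w,.063]) for w in W])
E
```

```text
corners [[ 0.7263  0.1768]
 [ 0.6754 -0.1793]
 [ 0.3353 -0.1325]
 [ 0.3822  0.2244]]
mid [0.52980408 0.02234085] th -7.807540270127103 -7.857067899729127 sizes 0.34538941385180805 0.35985907302253584
top [287.1 282.6] panel [-139. -111.] world [ 0.377 -0.069] LxW [45. 15.] yaw 82
top [239.8 275.3] panel [-137.   -9.] world [0.393 0.032] LxW [35. 13.] yaw 83
top [181.4 267.1] panel [-136.  116.] world [0.411 0.156] LxW [39. 15.] yaw 80
top [288.7 258.1] panel [ -87. -108.] world [ 0.429 -0.073] LxW [56. 16.] yaw 153
top [195.9 243.4] panel [-83.  93.] world [0.46  0.125] LxW [56. 16.] yaw 171
top [309.4 221.1] panel [  -3. -142.] world [ 0.508 -0.118] LxW [41. 27.] yaw 162
top [242.9 211.2] panel [-1.  3.] world [0.529 0.025] LxW [89. 40.] yaw 78
top [295.3 194.7] panel [  50. -105.] world [ 0.565 -0.088] LxW [139.  35.] yaw 175
top [214.1 169.5] panel [80. 77.] world [0.619 0.088] LxW [56. 16.] yaw 5
top [252.9 148.4] panel [138.  -1.] world [0.666 0.003] LxW [93. 26.] yaw 81
scene [265.4 223.6] panel [167. -20.] world [ 0.693 -0.02 ] LxW [68. 13.] yaw 82
scene [212.5 204.9] panel [  65. -107.] world [ 0.58  -0.093] LxW [68. 26.] yaw 168
scene [287.7 188.7] panel [89. 74.] world [0.628 0.084] LxW [54. 15.] yaw 5
scene [245.  170.8] panel [-11.   7.] world [0.52  0.031] LxW [94. 44.] yaw 80
scene [191. 168.] panel [ -76. -111.] world [ 0.44  -0.078] LxW [74. 15.] yaw 153
scene [264.1 146.2] panel [-77.  89.] world [0.466 0.121] LxW [66. 18.] yaw 167
```

```bash
cat >> h.py <<'E'
o=np.array([.5298,.0223]);TH=np.radians(-7.83);RP=np.array([[np.cos(TH),-np.sin(TH)],[np.sin(TH),np.cos(TH)]])
P2W=lambda p:o+RP@np.array(p)/1e3
W2P=lambda w:RP.T@(np.array(w)[:2]-o)*1e3
E
python3 - <<'E'
from h import *
t=cams.capture("top");s=cams.capture("scene")
for n,a,b in (("C",(214.1,169.5),(287.7,188.7)),("A",(195.9,243.4),(264.1,145.5)),("B",(288.7,258.1),(191,167)),("handle far",(467/1.5625,256/1.5625),(223,225)),("handle near",(460/1.5625,319/1.5625),(207,197))):
    P,e=tri(ray(t,a),ray(s,b));print(n,np.round(P*1e3),"gap",round(e*1e3,1),"panel",np.round(W2P(P)),"plane",np.round(W2P(onz(t,a,.081))))
for n,uv,z in (("tape",(300/1.5625,316/1.5625),.119),("carton",(471/1.5625,343/1.5625),.107)):print(n,np.round(W2P(onz(t,np.array(uv),z))))
for n,p in (("Cs",(82,32)),("Ce",(82,208)),("Hs",(84,-155)),("Hs0",(84,-165)),("As",(-82,45)),("Ae",(-82,208)),("Bs",(-84,-165))):print(n,np.round(P2W(p),4))
E
```

```text
C [621.  89.  73.] gap 1.2 panel [81. 78.] plane [80. 77.]
A [460. 125.  78.] gap 1.2 panel [-83.  92.] plane [-83.  93.]
B [428. -73.  74.] gap 0.8 panel [ -88. -109.] plane [ -87. -108.]
handle far [635. -98.  67.] gap 2.8 panel [ 120. -105.] plane [ 118. -104.]
handle near [544. -88.  74.] gap 1.3 panel [  29. -107.] plane [  29. -106.]
tape [  2. 109.]
carton [  -3. -121.]
Cs [0.6154 0.0428]
Ce [0.6394 0.2172]
Hs [ 0.5919 -0.1427]
Hs0 [ 0.5905 -0.1526]
As [0.4547 0.0781]
Ae [0.4769 0.2395]
Bs [ 0.4241 -0.1297]
```

Request:
carry_out:
  commands: [1,-1,0,-1,0.5,1,-1,0,-1,0.5,1,-1,0,-1,0.5,1,-1,0,-1,0.5,1,-1,0,-1,0.5,1,-1,0,-1,0.5,1,-1,0,-1,0.5,1,-1,0,-1,0.5]

```text
time_s: 1.1
tcp_pos: [0.5442, 0.3384, 0.2488]
eef_rot: [-180.0, 0.0, -54.8]
contact_force: [0.0, 1.0, 0.2]
gripper_width: 0.0291
```

Request:
carry_out:
  commands: [0.1,-0.8,0,-1,0.5,0.1,-0.8,0,-1,0.5,0.1,-0.8,0,-1,0.5,0.1,-0.8,0,-1,0.5,0.1,-0.8,0,-1,0.5,0.1,-0.8,0,-1,0.5,0.1,-0.8,0,-1,0.5,0,0,0,-1,0.5]

```text
time_s: 1.9
tcp_pos: [0.5711, 0.1129, 0.2488]
eef_rot: [180.0, -0.0, -87.0]
contact_force: [-0.2, 1.8, 0.6]
gripper_width: 0.0217
```

Request:
carry_out:
  commands: [0,0,0,-1,0.5,0,0,0,-0.7,0.5,0,0,0,0,0.5]

```text
time_s: 2.2
tcp_pos: [0.5711, 0.1157, 0.2486]
eef_rot: [-180.0, 0.0, -93.5]
contact_force: [0.3, 0.6, 1.1]
gripper_width: 0.0219
```

Request:
carry_out:
  commands: [0.37,-0.6,0,-0.5,0.5,0.37,-0.6,0,-0.5,0.5,0.37,-0.6,0,0,0.5,0,0,-0.7,0,0.5,0,0,-0.7,0,0.5,0,0,-0.7,0,0.5,0,0,0,0,0.5]

```text
time_s: 2.9
tcp_pos: [0.6131, 0.0433, 0.1606]
eef_rot: [179.6, -0.1, -97.4]
contact_force: [-0.4, 0.3, -0.6]
gripper_width: 0.022
```

Request:
carry_out:
  commands: [0,0,-0.6,0,0.5,0,0,-0.6,0,0.5,0,0,-0.3,0,0.5,0,0,-0.2,0,0.5,0,0,0,0,0.5]

```text
time_s: 3.4
tcp_pos: [0.6155, 0.044, 0.0965]
eef_rot: [180.0, -0.0, -97.4]
contact_force: [0.3, 1.2, -0.6]
gripper_width: 0.022
```

Request:
carry_out:
  commands: [0,0,-0.12,0,0.5,0.04,0.3,0,0,0.5,0.05,0.37,0,0,0.5,0.05,0.37,0,0,0.5,0.05,0.37,0,0,0.5,0.05,0.37,0,0,0.5,0.05,0.37,0,0,0.5,0,0,0,0,0.5]

```text
time_s: 4.2
tcp_pos: [0.6276, 0.1324, 0.0917]
eef_rot: [-180.0, 0.0, -97.4]
contact_force: [0.7, 0.1, 0.5]
gripper_width: 0.0218
```

Run:
```python
from h import *
t=cams.capture("top");f=t["frame"][90:310,40:360,::-1];cv2.imwrite("pics/t1.png",cv2.resize(f,None,fx=2.4,fy=2.4,interpolation=cv2.INTER_CUBIC))
```

```text
(no output)
```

View pics/t1.png

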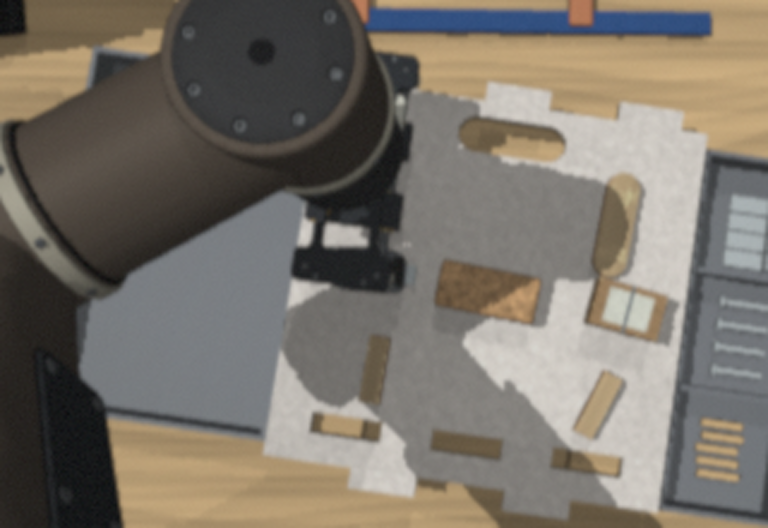

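The arm hides the stick, with its gripper at about (350,240). The other pieces and the tools are unmoved, so I continue to the end.

Request:
carry_out:
  commands: [0.05,0.38,0,0,0.5,0.05,0.38,0,0,0.5,0.05,0.38,0,0,0.5,0.05,0.38,0,0,0.5,0.05,0.38,0,0,0.5,0.05,0.38,0,0,0.5,0,0,0,0,0.5]

```text
time_s: 4.95
tcp_pos: [0.6394, 0.2235, 0.0916]
eef_rot: [-180.0, 0.0, -97.4]
contact_force: [-0.5, 0.2, 0.1]
gripper_width: 0.0219
```

Request:
carry_out:
  commands: [0,0,0.8,0,0.1,0,0,0.8,0,0.1,0,-0.5,0.3,0,0.1,0,-1,0,0,0.1,0,-1,0,0,0.1,-0.2,-1,0,0,0.1,-0.2,-1,0,0,0.1,0,0,0,0,0.1]

```text
time_s: 5.75
tcp_pos: [0.6214, 0.0366, 0.1677]
eef_rot: [179.9, -0.0, -97.7]
contact_force: [0.0, 1.3, 0.3]
gripper_width: 0.0395
```

Request:
carry_out:
  commands: [-0.2,-0.9,0,0,0.1,-0.2,-0.9,0,0,0.1,-0.2,-0.9,0,0,0.1,-0.2,-0.9,0,0,0.1,-0.1,-0.8,0,0,0.1,0,0,0,0,0.1]

```text
time_s: 6.35
tcp_pos: [0.5859, -0.1381, 0.1676]
eef_rot: [180.0, -0.0, -97.7]
contact_force: [0.8, 0.8, -0.7]
gripper_width: 0.0391
```

Run:
```python
from h import *
t=cams.capture("top");f=t["frame"][90:310,40:360,::-1];cv2.imwrite("pics/t2.png",cv2.resize(f,None,fx=2.4,fy=2.4,interpolation=cv2.INTER_CUBIC))
```

```text
(no output)
```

View pics/t2.png

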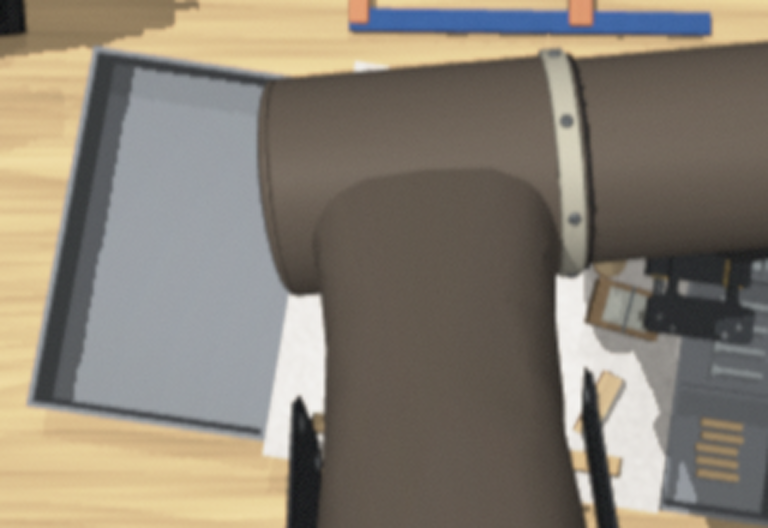

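The tray is mostly visible, but the arm covers the strip along the panel end, so I can't see the first stick yet. Gripper is behind the handle. I descend next.

Request:
carry_out:
  commands: [0,-0.02,-0.6,0,0.1,0,0,-0.6,0,0.1,0,0,-0.4,0,0.1,0,0,-0.2,0,0.1,0,0,-0.1,0,0.1,0,0,0,0,0.1]

```text
time_s: 7.0
tcp_pos: [0.5872, -0.1353, 0.0917]
eef_rot: [180.0, -0.0, -97.4]
contact_force: [-0.5, -0.3, 0.2]
gripper_width: 0.0395
```

Run:
```python
from h import *
s=cams.capture("scene");f=s["frame"][90:310,60:430,::-1];cv2.imwrite("pics/s2.png",cv2.resize(f,None,fx=2.1,fy=2.1,interpolation=cv2.INTER_CUBIC))
```

```text
(no output)
```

View pics/s2.png

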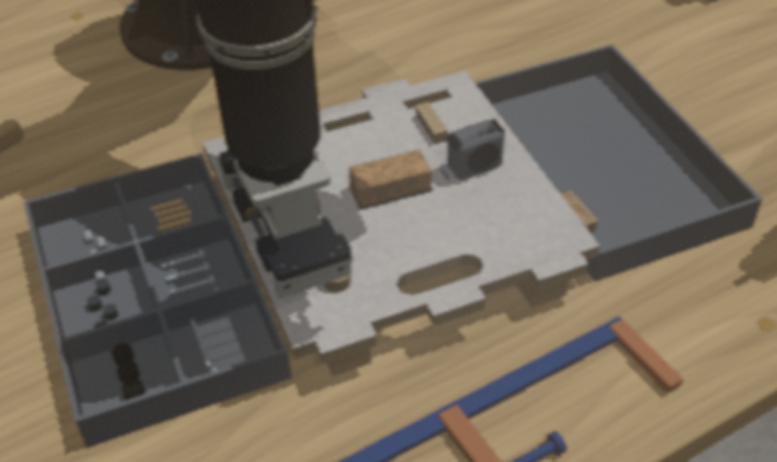

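The first stick is in the tray beside the panel wall (about 578,208). Now I sweep the handle, drifting slightly outward to clear the block.

Request:
carry_out:
  commands: [0.05,0.3,0,0,0.1,0.05,0.3,0,0,0.1,0.1,0.36,0,0,0.1,0.1,0.36,0,0,0.1,0.1,0.36,0,0,0.1,0.1,0.36,0,0,0.1,0.1,0.36,0,0,0.1,0,0,0,0,0.1]

```text
time_s: 7.85
tcp_pos: [0.6119, -0.0375, 0.0917]
eef_rot: [-180.0, 0.0, -97.4]
contact_force: [0.3, -0.2, 0.2]
gripper_width: 0.0392
```

Run:
```python
from h import *
s=cams.capture("scene");f=s["frame"][90:310,60:430,::-1];cv2.imwrite("pics/s3.png",cv2.resize(f,None,fx=2.1,fy=2.1,interpolation=cv2.INTER_CUBIC))
S=telemetry.get_state();print(W2P(S["tcp_pos"]))
```

```text
[ 89.12370623 -48.90887847]
```

View pics/s3.png

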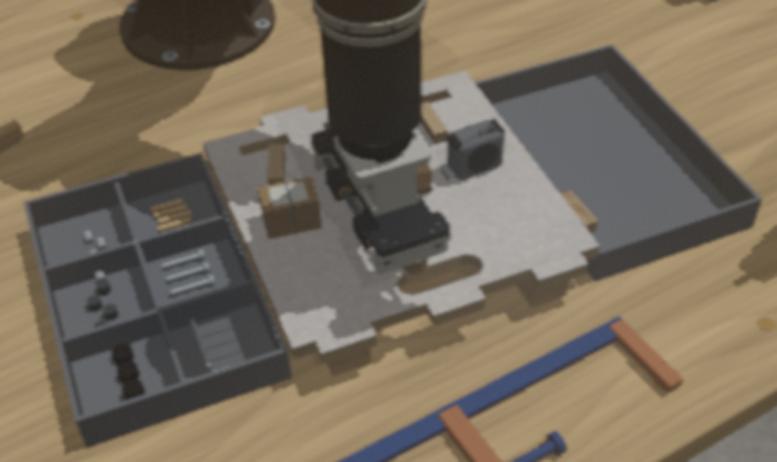

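The handle is hidden under the gripper at (400,235). The carton is in place, so I continue straight.

Request:
carry_out:
  commands: [0.05,0.37,0,0,0.1,0.05,0.37,0,0,0.1,0.05,0.37,0,0,0.1,0.05,0.37,0,0,0.1,0.05,0.37,0,0,0.1,0.05,0.37,0,0,0.1,0.05,0.37,0,0,0.1,0.05,0.37,0,0,0.1]

```text
time_s: 8.7
tcp_pos: [0.6272, 0.0801, 0.0918]
eef_rot: [180.0, -0.0, -97.5]
contact_force: [-0.5, 0.3, 0.8]
gripper_width: 0.0396
```

Request:
carry_out:
  commands: [0.05,0.37,0,0,0.1,0.05,0.37,0,0,0.1,0.05,0.37,0,0,0.1,0.05,0.37,0,0,0.1,0.05,0.37,0,0,0.1,0.05,0.37,0,0,0.1,0.05,0.37,0,0,0.1,0.05,0.37,0,0,0.1]

```text
time_s: 9.5
tcp_pos: [0.6433, 0.1984, 0.0918]
eef_rot: [-180.0, 0.0, -97.5]
contact_force: [0.6, 0.2, -0.3]
gripper_width: 0.0391
```

Request:
carry_out:
  commands: [0.05,0.37,0,0,0.1,0.05,0.37,0,0,0.1,0.03,0.2,0,0,0.1,0,0,0,0,0.1,0,0,0.8,0,0.5,0,-0.3,0.8,0,0.5,-0.6,-0.8,0.3,0,0.5,-0.6,-0.8,0,0,0.5]

```text
time_s: 10.3
tcp_pos: [0.6009, 0.1582, 0.1699]
eef_rot: [-179.8, 0.1, -97.5]
contact_force: [0.3, -0.0, -1.3]
gripper_width: 0.0225
```

Request:
carry_out:
  commands: [-0.9,-0.4,0,0,0.5,-0.9,-0.4,0,0,0.5,-0.9,-0.4,0,0,0.5,-0.8,-0.4,0,0,0.5,0,0,0,0,0.5]

```text
time_s: 10.8
tcp_pos: [0.4564, 0.0922, 0.168]
eef_rot: [179.9, 0.0, -97.6]
contact_force: [0.4, 0.8, 0.3]
gripper_width: 0.0221
```

Run:
```python
from h import *
s=cams.capture("scene");f=s["frame"][90:310,60:430,::-1];cv2.imwrite("pics/s4.png",cv2.resize(f,None,fx=2.1,fy=2.1,interpolation=cv2.INTER_CUBIC))
S=telemetry.get_state();print(W2P(S["tcp_pos"]),S["tcp_pos"])
```

```text
[-80.08339567  60.82789939] [0.4587501  0.09347089 0.16847127]
```

View pics/s4.png

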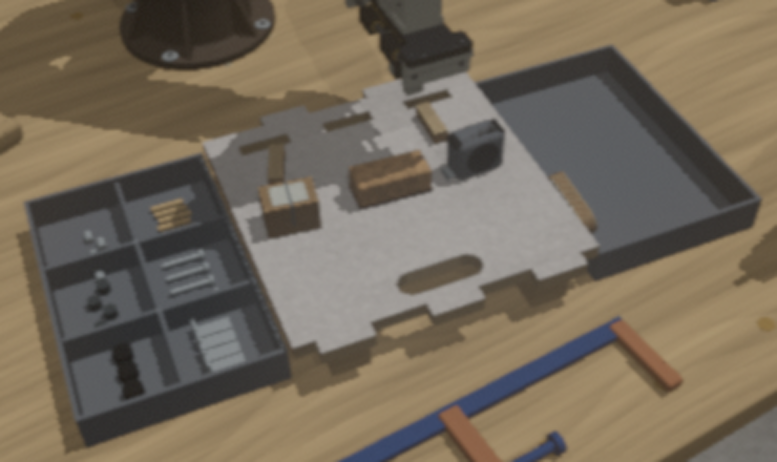

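The handle is now in the tray along the panel wall (575,205), and the block, carton and tape are in place. Next is the near-row stick.

Request:
carry_out:
  commands: [-0.1,-0.25,-0.3,0,0.5,0,0,-0.6,0,0.5,0,0,-0.6,0,0.5,0,0,-0.3,0,0.5,0,0,-0.1,0,0.5,0,0,0,0,0.5]

```text
time_s: 11.45
tcp_pos: [0.4567, 0.0847, 0.0914]
eef_rot: [180.0, -0.0, -97.5]
contact_force: [-1.0, 0.1, -0.5]
gripper_width: 0.0218
```

Request:
carry_out:
  commands: [0.05,0.37,0,0,0.5,0.05,0.37,0,0,0.5,0.05,0.37,0,0,0.5,0.05,0.37,0,0,0.5,0.05,0.37,0,0,0.5,0.05,0.37,0,0,0.5,0.05,0.37,0,0,0.5,0.05,0.37,0,0,0.5]

```text
time_s: 12.25
tcp_pos: [0.4724, 0.2045, 0.0917]
eef_rot: [180.0, -0.0, -97.5]
contact_force: [0.4, -1.0, 0.4]
gripper_width: 0.0218
```

Request:
carry_out:
  commands: [0.05,0.37,0,0,0.5,0.05,0.37,0,0,0.5,0.05,0.37,0,0,0.5,0,0,0,0,0.5,0,0,0.8,0,0.5,0,0,0.8,0,0.5,0,-0.5,0.4,0,0.5,-0.1,-1,0,0,0.5]

```text
time_s: 13.05
tcp_pos: [0.4761, 0.1894, 0.1744]
eef_rot: [-179.8, 0.2, -97.3]
contact_force: [0.2, -1.1, -1.3]
gripper_width: 0.0217
```

Request:
carry_out:
  commands: [-0.1,-1,0,0,0.5,-0.1,-1,0,0,0.5,-0.1,-1,0,0,0.5,-0.1,-1,0,0,0.5,-0.1,-1,0,0,0.5,-0.1,-1,0,0,0.5,-0.1,-1,0,0,0.5,0,0,0,0,0.5]

```text
time_s: 13.85
tcp_pos: [0.445, -0.0959, 0.1716]
eef_rot: [179.9, -0.0, -97.7]
contact_force: [-0.3, 0.4, -0.5]
gripper_width: 0.0217
```

Request:
carry_out:
  commands: [-0.25,-0.25,0,0,0.5,-0.25,-0.25,0,0,0.5,0,0,-0.6,0,0.5,0,0,-0.6,0,0.5,0,0,-0.4,0,0.5,0,0,-0.25,0,0.5,0,0,-0.1,0,0.5,0,0,0,0,0.5]

```text
time_s: 14.65
tcp_pos: [0.4261, -0.1123, 0.0937]
eef_rot: [180.0, -0.0, -97.4]
contact_force: [0.1, -0.4, -0.2]
gripper_width: 0.022
```

Run:
```python
from h import *
s=cams.capture("scene");f=s["frame"][90:310,60:430,::-1];cv2.imwrite("pics/s5.png",cv2.resize(f,None,fx=2.1,fy=2.1,interpolation=cv2.INTER_CUBIC))
S=telemetry.get_state();print(W2P(S["tcp_pos"]),S["tcp_pos"])
```

```text
[ -83.98946254 -147.41973595] [ 0.42650998 -0.11230304  0.09415355]
```

View pics/s5.png

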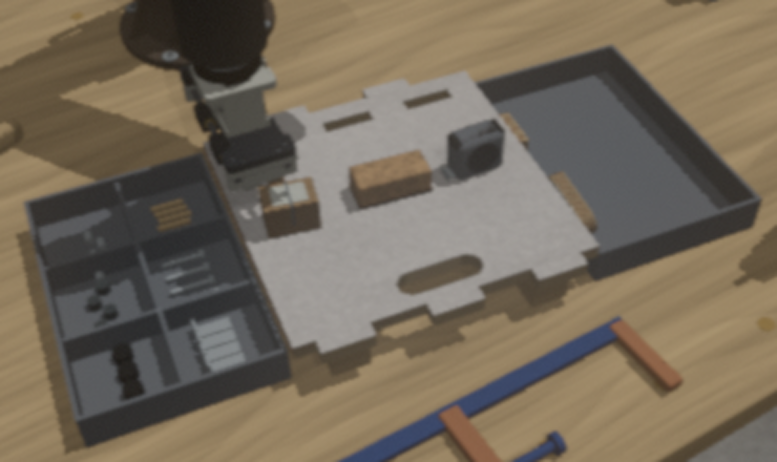

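The third piece is in the tray (515,128). I sweep the last one in the same way.

Request:
carry_out:
  commands: [0.03,0.25,-0.06,0,0.5,0.03,0.25,0,0,0.5,0.03,0.25,0,0,0.5,0.05,0.37,0,0,0.5,0.05,0.37,0,0,0.5,0.05,0.37,0,0,0.5,0.05,0.37,0,0,0.5,0,0,0,0,0.5]

```text
time_s: 15.5
tcp_pos: [0.4386, -0.0214, 0.0918]
eef_rot: [-179.9, 0.0, -97.3]
contact_force: [0.1, -0.7, -0.3]
gripper_width: 0.022
```

Run:
```python
from h import *
s=cams.capture("scene");f=s["frame"][90:310,60:430,::-1];cv2.imwrite("pics/s6.png",cv2.resize(f,None,fx=2.1,fy=2.1,interpolation=cv2.INTER_CUBIC))
S=telemetry.get_state();print(W2P(S["tcp_pos"]),S["tcp_pos"])
```

```text
[-84.73372864 -56.42150033] [ 0.43816973 -0.02205182  0.09160774]
```

View pics/s6.png

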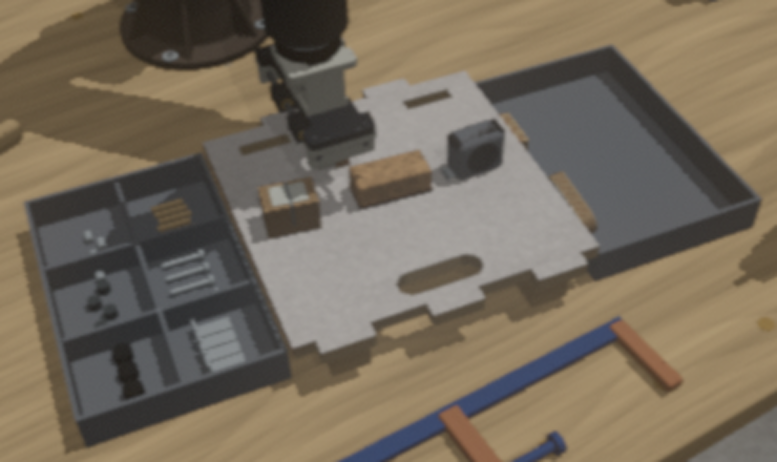

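The stick is under the gripper, ahead of the fingers, and nothing was left behind at its old place. I go on.

Request:
carry_out:
  commands: [0.05,0.37,0,0,0.5,0.05,0.37,0,0,0.5,0.05,0.37,0,0,0.5,0.05,0.37,0,0,0.5,0.05,0.37,0,0,0.5,0.05,0.37,0,0,0.5,0.05,0.37,0,0,0.5,0.05,0.37,0,0,0.5]

```text
time_s: 16.35
tcp_pos: [0.454, 0.0964, 0.0914]
eef_rot: [180.0, -0.0, -97.5]
contact_force: [-0.2, -0.2, 0.8]
gripper_width: 0.0219
```

Request:
carry_out:
  commands: [0.05,0.37,0,0,0.5,0.05,0.37,0,0,0.5,0.05,0.37,0,0,0.5,0.05,0.37,0,0,0.5,0.05,0.37,0,0,0.5,0.05,0.37,0,0,0.5,0.05,0.37,0,0,0.5,0.05,0.37,0,0,0.5]

```text
time_s: 17.15
tcp_pos: [0.4701, 0.2149, 0.0914]
eef_rot: [-180.0, 0.0, -97.5]
contact_force: [0.6, -1.6, 0.4]
gripper_width: 0.0222
```

Request:
carry_out:
  commands: [0.05,0.37,0,0,0.5,0.05,0.37,0,0,0.5,0.05,0.37,0,0,0.5,0,0,0,0,0.5]

```text
time_s: 17.55
tcp_pos: [0.4765, 0.2601, 0.0914]
eef_rot: [-180.0, 0.0, -97.4]
contact_force: [-0.2, -0.1, -0.4]
gripper_width: 0.022
```

Request:
carry_out:
  commands: [0,0,0.8,0,0.5,0,0,0.8,0,0.5,0,0,0.8,0,0.5,0,-1,0.2,0,0.5,-0.3,-1,0,0,0.5,-0.3,-1,0,0,0.5,-0.3,-1,0,0,0.5,-0.3,-1,0,0,0.5]

```text
time_s: 18.35
tcp_pos: [0.4269, 0.0564, 0.1954]
eef_rot: [-180.0, 0.0, -97.5]
contact_force: [1.2, -0.9, 0.3]
gripper_width: 0.0219
```

Request:
carry_out:
  commands: [0,-1,0.3,0,0.5,0,-1,0.3,0,0.5,0,-1,0.3,0,0.5,0,-1,0,0,0.5,0,-1,0,0,0.5,0,-1,0,0,0.5,0,-1,0,0,0.5,0,-1,0,0,0.5]

```text
time_s: 19.15
tcp_pos: [0.4274, -0.2638, 0.2315]
eef_rot: [-180.0, 0.0, -97.5]
contact_force: [0.5, 0.0, 0.1]
gripper_width: 0.022
```

Run:
```python
from h import *
s=cams.capture("scene");t=cams.capture("top")
a=cv2.resize(s["frame"][90:240,230:430,::-1],(760,570),interpolation=cv2.INTER_CUBIC)[:, :]
b=cv2.resize(t["frame"][100:310,40:360,::-1],(800,525),interpolation=cv2.INTER_CUBIC)
cv2.imwrite("pics/s7.png",cv2.vconcat([cv2.resize(a,(400,300)),cv2.resize(b,(400,263))])if 0 else cv2.hconcat([cv2.resize(a,(400,300)),cv2.resize(b,(400,300))]))
cv2.imwrite("pics/t7.png",b)
S=telemetry.get_state();print(W2P(S["tcp_pos"]),S["tcp_pos"],S["time_s"])
```

```text
[ -62.3839996  -299.18577453] [ 0.42723826 -0.26559752  0.23086587] 19.25
```

View pics/s7.png

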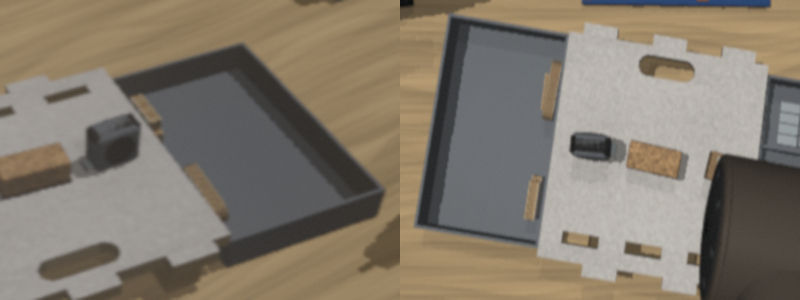

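The panel is clear, but the pieces lie in two piles against the tray wall, at right-panel (550,90) and (533,198). A closer look will show whether any still lean on the panel or rim.

Run:
```python
from h import *
s=cams.capture("scene");t=cams.capture("top")
def crop(c,P,w=24,W=400,H=300):
    u,v=proj(c,P).astype(int);return cv2.resize(c["frame"][v-w*3//4:v+w*3//4,u-w:u+w,::-1],(W,H),interpolation=cv2.INTER_CUBIC)
P=[[*P2W((80,200)),.03],[*P2W((-82,200)),.03]]
cv2.imwrite("pics/z8.png",cv2.vconcat([cv2.hconcat([crop(s,p),crop(t,p)]) for p in P]))
```

```text
(no output)
```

View pics/z8.png

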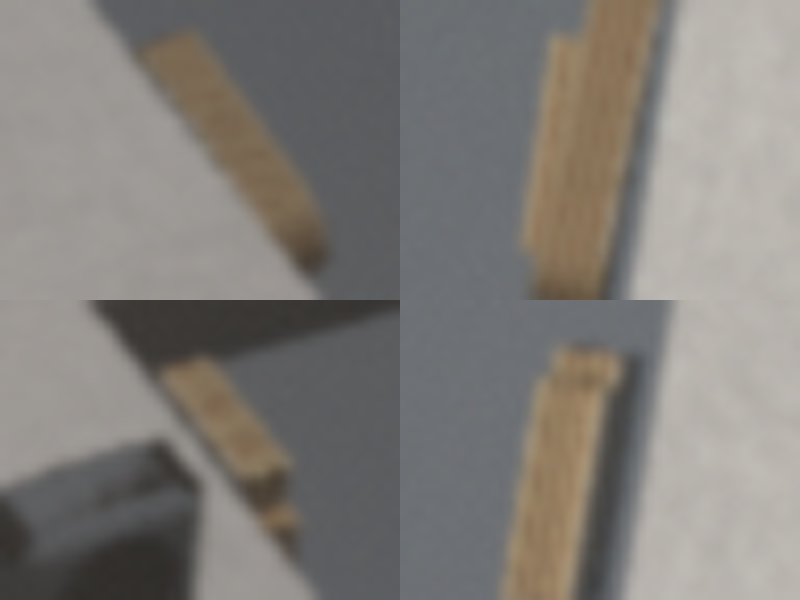

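Run:
```python
from h import *
s=cams.capture("scene");t=cams.capture("top")
def cp(c,P,q,w=24):
    u,v=proj(c,P).astype(int);return np.array([u-w+q[0]*2*w/400,v-w*3//4+q[1]*2*w/400])
P=[[*P2W((80,200)),.03],[*P2W((-82,200)),.03]]
for n,a,b in(("upper stick end",(270,468),(575,382)),("lower stick end",(282,515),(588,358))):
    X,e=tri(ray(s,cp(s,P[1],(a[0],a[1]-300))),ray(t,cp(t,P[1],(b[0]-400,b[1]-300))));print(n,np.round(W2P(X)),"z",round(X[2]*1e3),"gap",round(e*1e3,1))
poly=lambda c:[proj(c,[*P2W(p),.02]) for p in((-160,186),(160,186),(160,300),(-160,300))]
for n,c in(("s",s),("t",t)):
    m=wood(c,poly(c)) 
    for q in cv2.findContours(m,cv2.RETR_EXTERNAL,cv2.CHAIN_APPROX_NONE)[0]:
        if cv2.contourArea(q)<20:continue
        w=np.array([W2P(onz(c,p[0],.035)) for p in q]);print(n,cv2.contourArea(q),"x",w[:,0].min().round(),w[:,0].max().round(),"y",w[:,1].min().round(),w[:,1].max().round(),"far px",q[w[:,0].argmax()][0],"near px",q[w[:,0].argmin()][0])
```

```text
upper stick end [-62. 211.] z 36 gap 5.4
lower stick end [-56. 213.] z 20 gap 6.6
s 116.0 x 35.0 127.0 y 200.0 216.0 far px [340 197] near px [324 173]
s 49.5 x -125.0 -61.0 y 206.0 219.0 far px [307 151] near px [298 137]
t 164.0 x -121.0 -55.0 y 203.0 219.0 far px [148 223] near px [141 252]
t 297.5 x 39.0 130.0 y 193.0 217.0 far px [164 143] near px [155 182]
```

The stack's top is about 36-41 mm up, and every piece is at y >= 193 mm in the panel frame. The panel ends at 180 mm and the tray's wall face is at 188 mm, so all are clear of both. Handing in.

```bash
python3 -c "
from plant import r
print(r.close_job())"
```

```text
the job is handed in; nothing more can be done
None
```

I swept all four offcuts off the panel into the empty left-hand tray with slow, two-finger pushes, one at a time, then handed the job in at about 19 s of robot time. Nothing was gripped or lifted. The measured wrist force stayed under about 2 N throughout.

**Last checks:**
- **Panel:** in the last pictures it was clear of offcuts. The tape and block had not visibly moved. The carton looked in place during the last sweep but was mostly behind the arm in the final picture. I did not measure any of their shifts in mm.
- **Near-side pile:** two slot blanks lie one on the other. The upper one's top is about 36 mm above the bench by two-view measurement, though the two rays missed each other by 5–7 mm, so this is rough. Both are at y = 203–219 mm.
- **Far-side pile:** the handle blank stands on its long edge beside the third slot blank, at y = 193–217 mm. Both views agree to within about 4 mm with its top at about 35 mm, under the 48 mm rim. The third slot blank shows only in the top view, so I did not measure its height.
- **Clearance:** the panel ends at y = 180 mm and the tray wall's inner face is at 188 mm, so no piece appeared to touch the panel.

**Disagreement with the task text:** the handle blank's length lay almost along the panel's x, not within 46° of its y. I worked from the pictures.

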